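# Couple and lock the waste-oil tank's cam-lock cap

### The job

Close the low green waste-oil tank: put the loose aluminium coupling (black grip, two red cam arms) over the tank's brass grooved adaptor and, with both arms still open, push it fully home against the stiff seal. Then swing the red cam arms fully down one after the other to lock it, let go, and leave the other things on the bench where they are.

Things in the scene. Friction and masses are not known exactly. Their poses are not given: they have to be found in the camera images.
- coupling: The loose coupling, 0.34 to 0.53 kg, standing on its mouth. Origin: centre of the mouth rim; z up its axis. Sleeve 64 mm across, z 0 to 52, closed on top; bore 48.4 mm across, 45 deep. Black round grip on top 36 mm across, z 52 to 87. Two red arms, pins 37 mm from the axis at z 25: cam_a towards its own +x, cam_b towards -x; 214 mm over open arms. Any yaw works.
- adaptor (a point): Centre of the top face of the brass adaptor upright on the tank, 170 mm above the table. 46 mm across, 4.5 mm bevel at the top; groove 32 mm across, 14 to 38 mm below the top. Fully home the coupling's mouth is 45 mm below this point; only then do the cams swing freely into the groove.
- seal (a joint): How far the black rubber seal on top of the adaptor is pushed down, m. 28 mm across, it stands 8 mm proud at the start and stops the coupling 8 mm too high; the coupling's weight does not move it. It takes about 11 N, plus 2 N at 15 mm/s, and stays down once pushed; about 0.008 is fully home.
- tank: The fixed green steel tank under the adaptor, 220 (x) by 180 (y) mm and 45 mm high, a 6 mm flange on top; origin at the centre of its underside, straight below the adaptor.
- cam_a (a joint): Angle of one red arm, rad. 0: rises outward 0.25 rad above level; grows as it swings down about its level pin; 1.40: stop, fully down and locked (1.15 rad below level, sloping outward). Starts at 0 to 0.3, stays where left; turning takes 0.15 N m (2 to 4 N). Flat bar 8 mm thick, 15 wide, a 24 mm square paddle at the end, 70 mm from pin to tip.
- cam_b (a joint): The same for the opposite arm.
- cam_a_tip (a point): Tip of the first arm, at mid thickness, 70 mm from its pin.
- cam_b_tip (a point): Tip of the opposite arm, 70 mm from its pin.
- spray_can: Bystander: a red and white spray can, 60 mm across, 175 mm tall; it may stand where the coupling might have stood; origin at the centre of its underside.
- oil_filter: Bystander: a blue spin-on oil filter, 72 mm across, 94 mm tall; origin at the centre of its underside.
- wrench: Bystander: a steel spanner lying flat, 200 mm long; origin at mid-length under it.
- hammer: Bystander: a hammer lying flat; origin at mid-length under it.
- screwdriver: Bystander: a yellow-handled screwdriver lying flat; origin at mid-length under it.
- cleaner_jar: Bystander: a jar with an orange cap, 80 mm across, 110 mm tall; origin at the centre of its underside.
- spare_adaptor: Bystander: a loose plain steel grooved adaptor, 60 mm across the foot, 70 mm tall: not the one to use; origin at the centre of its underside.
Things that resemble listed ones, but are neither listed nor needed, are in the scene too. Leave any orange look-alike of the coupling alone.

How it is judged:
On the way, in this order (a step that is already met when the one before it is completed fails the run):
1. the coupling is pushed fully home on the adaptor, both arms still open (z of coupling in the frame of adaptor below -0.0425 m and horizontal distance between coupling and adaptor below 0.006 m and angle between coupling's own z axis and vertical below 0.09 rad and value of joint each of cam_a, cam_b below 0.6 rad), for 0.1 s.
2. one arm is fully down while the other is still open, the coupling still on the adaptor (it may lean a little in its play) (z of coupling in the frame of adaptor below -0.04 m and horizontal distance between coupling and adaptor below 0.008 m and ((value of joint cam_a above 1.15 rad and value of joint cam_b below 0.6 rad) or (value of joint cam_b above 1.15 rad and value of joint cam_a below 0.6 rad))), for 0.1 s.
3. both arms are fully down, the coupling home (z of coupling in the frame of adaptor below -0.0425 m and horizontal distance between coupling and adaptor below 0.006 m and angle between coupling's own z axis and vertical below 0.09 rad and value of joint each of cam_a, cam_b above 1.15 rad), for 0.1 s.
At the end, for the whole second after the job is handed in: The coupling is at rest on the adaptor, upright within 5 degrees, centred within 6 mm and within 2.5 mm of fully home (mouth 45 mm below the adaptor's top), with both cam arms at 1.15 rad or more (stop 1.40) (all of step 3 and linear speed of coupling below 0.02 m/s); the robot touches nothing.
It fails at once if a bystander is pushed more than 25 mm (distance of any of spray_can, oil_filter, wrench, hammer, screwdriver, cleaner_jar, spare_adaptor from where it was at the start of the episode above 0.025 m).
It fails at once if a standing bystander is tipped over (angle between any of spray_can, oil_filter, cleaner_jar, spare_adaptor's own z axis and vertical above 0.5 rad).
It also fails if it takes over 67 s, if anything falls off the work surface, if the arm or the gripper's body presses on something with over 40 N, if the wrist force passes 120 N, or if a joint passes its speed limit or range.

### The arm

A 6-joint arm with a two-finger parallel gripper is mounted at the origin on the work surface. World frame = base frame: x ahead of the robot, y to its left, z up, the work surface at z = 0. Lengths are in m, angles in rad, forces in N, time in s.
With the tool pointing down it reaches from about 0.35 to 0.85 m from the base axis. Payload 8.1 kg.
Tool frame: the origin (TCP) lies between the finger pads; the fingertips stand 11 mm ahead of it and the grasp point (between the pads) lies 8 mm behind it (robot.tips_ahead is the distance from the TCP to the fingertips, in m); z points along the fingers, y is the line along which they close (so a half turn about z gives the same grasp; the last joint's range is limited). The gripper opens to 93 mm and grips with 3 to 60 N. Pads are 15 mm wide; open, the fingers measure 128 mm over their backs; the gripper's body (75 mm by 188 mm) begins 65 mm behind the grasp point.
Start: joints at [-1.275, 0.13, 1.488, -0, 1.523, -0.085], TCP at [0.223, -0.557, 0.23] pointing down, gripper open.
Joint ranges: [-2.96, 2.96], [-0.89, 2.26], [0.02, 2.5], [-1.34, 4.48], [0, 2.73], [-2.66, 2.66]. Speed limits (rad/s): [2.39, 2.39, 2.79, 3.14, 3.14, 3.14].

### API

Orientations are given as a rotation vector (axis times angle).
In Python, from plant import robot gives the robot as it stands. The module is installed in compiled form; this text tells all that it offers.
- The arm moves only by the tool move_arm, never from a script. Its argument "deltas" is one flat list of numbers, 7 for each row, row after row: the shift along the tool's x, y, z in m, then the turn, a rotation vector about the tool's x, y, z in rad, then the opening, from 0 (shut) to 1 (fully open). A call has 1 to 12 rows; each row is the pose to reach, as a shift and turn from the pose commanded when the call began, along the tool's axes at that moment; what a row does not reach only later rows make up. A row lasts 1/8 s, in which the tool goes at most 62.5 mm and 10.7 degrees, less where a joint would pass 70% of its speed; a pose out of reach is approached as far as the arm can. A call with a gripper value outside its range is refused whole. The fingers move at their own pace and stop on an object; "squeeze" is the grip in N (left out, the last holds). Time passes only in rows, so rows that repeat a pose let the fingers close. It gives the time, the measured TCP pose, the force, the opening and the grip force at its end, in the units of the state.
- robot.read_state(): the state, without advancing time (a new reading comes with each control period).
- robot.read_camera(name): name is "scene" or "top" or "wrist"; returns (picture, depth): 400x640x3 uint8, red, green, blue; 400x640 float32, m along the optical axis (not along the pixel's ray), 0 where there is no reading.
- robot.camera_model(name): a dict with "K" (3x3 intrinsics, pixels), "k1" (the pictures are not rectified: a ray, as slopes to the right and down, at radius r is drawn at 1 + k1 r^2 times it, then the intrinsics apply), "R" (3x3) and "t" (3): a world point X has camera coordinates R X + t; the wrist camera has in their place "tool_from_camera" (4x4, takes a point from camera to tool coordinates, whose origin is the TCP and whose axes are the flange's). Camera axes: x right, y down, z forward; pixel columns grow to the right and rows downward; lengths in m; the calibration is good to about 2 mm. A picture is of the moment at which its call begins: read the wrist's pose just before it. camera_model takes no time and is no camera call.
- robot.close_job(): hands the job in; it is judged then, once.
Trained networks look in the newest picture that a camera, given by its name, has taken for a name from the list of things; names that differ only in an ending like _2 or _b are one class to them, and where a whole thing is asked for, a point or a joint stands for the part that bears it (a point fixed in the world has none). Each returns a list of dicts, best first, with "confidence" (0 to 1); they miss things now and then, are a little off and sometimes report something else, mostly with a low value. They report only what shows in the picture. A call takes as long as a camera call. They do not tell look-alikes from the thing itself.
- robot.recognise(camera, label): "uv" ([column, row] in pixels, amid what is visible of it).
The state is a dict: "t": time; "q": joint angles; "dq": joint speeds; "joint_torque": joint torques, N m; "tool_pos": TCP position; "orientation": TCP orientation; "force": force on the tool from outside, world axes, zero at the start; "wrist_torque": the same for the moment, N m; "opening": finger opening in m; "gripper_force": force on a finger pad.
Only numpy, scipy, OpenCV 4.12 (cv2) and the standard library are available. Lean on these libraries where they do the work, as an engineer would, in place of code of your own. Each camera call takes 0.05 s, during which the arm holds its last target. There are 200 camera calls.

## Working session

There is one attempt and no reset: what is moved stays moved. The work goes in short steps, Python scripts to look and compute and a tool call to move; the robot and the scene stay as the last step left them, time stands still between calls to the robot, and variables do not carry over. Pictures are saved under pics/ and viewed, at most 10 in all, crops included, and the job is handed in when it is done.

Besides the shell and the picture viewer there is one more tool, called after "Call:" as name(argument=value, ...) on one line, values as JSON. move_arm: Moves the arm, as the interface text tells. Its arguments: {"type":"object","properties":{"deltas":{"type":"array","items":{"type":"number"}},"squeeze":{"type":"number"}},"required":["deltas"]}

```bash
mkdir -p pics
cat > h.py <<'E'
import numpy as np, cv2
from scipy.spatial.transform import Rotation as Ro
from plant import robot
def cam(name):
    s=robot.read_state(); im,d=robot.read_camera(name); m=robot.camera_model(name)
    if name=="wrist":
        T=np.eye(4);T[:3,:3]=Ro.from_rotvec(s["orientation"]).as_matrix();T[:3,3]=s["tool_pos"]
        W=T@np.array(m["tool_from_camera"])
    else:
        R=np.array(m["R"]);W=np.eye(4);W[:3,:3]=R.T;W[:3,3]=-R.T@np.array(m["t"])
    return im,d,np.array(m["K"]),m["k1"],W
def rays(uv,K,k1):
    uv=np.atleast_2d(np.asarray(uv,float)).reshape(-1,1,2)
    return cv2.undistortPoints(uv,K,np.array([k1,0,0,0.]),None,None).reshape(-1,2)
def pts(uv,d,K,k1,W):
    uv=np.atleast_2d(uv); r=rays(uv,K,k1); z=d[uv[:,1].astype(int),uv[:,0].astype(int)]
    P=np.c_[r*z[:,None],z]; return P@W[:3,:3].T+W[:3,3]
def cloud(d,K,k1,W):
    v,u=np.nonzero(d>0); uv=np.c_[u,v]; return uv,pts(uv,d,K,k1,W)
def proj(X,K,k1,W):
    p=(np.atleast_2d(X)-W[:3,3])@W[:3,:3]; s=p[:,:2]/p[:,2:]; s=s*(1+k1*(s**2).sum(1,keepdims=True))
    return s*[K[0,0],K[1,1]]+[K[0,2],K[1,2]]
def save(n,im): cv2.imwrite("pics/"+n,cv2.cvtColor(im,cv2.COLOR_RGB2BGR))
E
python3 - <<'E'
from h import *
for c in ("top","scene"):
    im,d,K,k1,W=cam(c); save(c+".png",im); np.savez(c+".npz",im=im,d=d,K=K,k1=k1,W=W)
    print(c,W[:3,3].round(3))
    for l in ("coupling","tank","spray_can","oil_filter","cleaner_jar","spare_adaptor","cam_a","adaptor"):
        try: r=robot.recognise(c,l)
        except Exception as e: print(l,e); continue
        for x in r[:4]: print(l,round(x["confidence"],2),np.round(x["uv"]),pts([x["uv"]],d,K,k1,W).round(3))
E
```

```text
top [0.307 0.007 1.598]
coupling 0.89 [175. 279.] [[0.246 0.484 0.051]]
coupling 0.72 [245. 280.] [[0.25  0.243 0.088]]
coupling 0.62 [227. 221.] [[0.442 0.313 0.085]]
coupling 0.33 [467. 205.] [[ 0.522 -0.5    0.021]]
tank 0.68 [391. 210.] [[ 0.495 -0.23   0.053]]
spray_can 0.9 [275. 172.] [[0.589 0.151 0.174]]
oil_filter 0.86 [306. 242.] [[0.38  0.049 0.097]]
oil_filter 0.56 [274. 170.] [[0.596 0.154 0.179]]
cleaner_jar 0.63 [201. 146.] [[0.683 0.404 0.118]]
cleaner_jar 0.3 [392. 208.] [[ 0.497 -0.228  0.08 ]]
spare_adaptor 0.53 [311. 126.] [[0.773 0.047 0.076]]
cam_a 0.7 [206. 235.] [[0.394 0.392 0.036]]
adaptor 0.85 [390. 206.] [[ 0.507 -0.223  0.067]]
scene [ 1.491 -0.496  0.915]
coupling 0.87 [351. 170.] [[0.264 0.237 0.04 ]]
coupling 0.86 [404. 153.] [[0.266 0.496 0.053]]
coupling 0.79 [394. 181.] [[0.46  0.308 0.079]]
coupling 0.63 [386. 212.] [[0.633 0.156 0.104]]
tank 0.81 [257. 245.] [[ 0.535 -0.256  0.049]]
spray_can 0.85 [388. 212.] [[0.637 0.158 0.105]]
oil_filter 0.69 [324. 197.] [[0.422 0.033 0.072]]
cleaner_jar 0.6 [459. 214.] [[0.718 0.393 0.071]]
spare_adaptor 0.58 [380. 270.] [[0.796 0.033 0.044]]
cam_a 0.52 [386. 156.] [[0.22  0.437 0.034]]
cam_a 0.48 [420. 157.] [[0.303 0.552 0.038]]
cam_a 0.4 [334. 170.] [[0.226 0.179 0.036]]
adaptor 0.78 [259. 244.] [[ 0.535 -0.25   0.051]]
```

View pics/top.png

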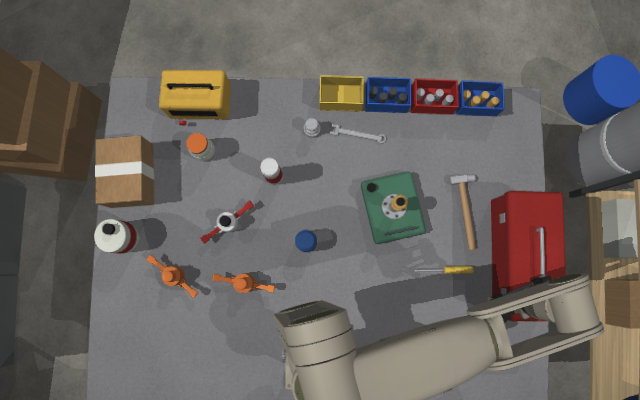

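View pics/scene.png

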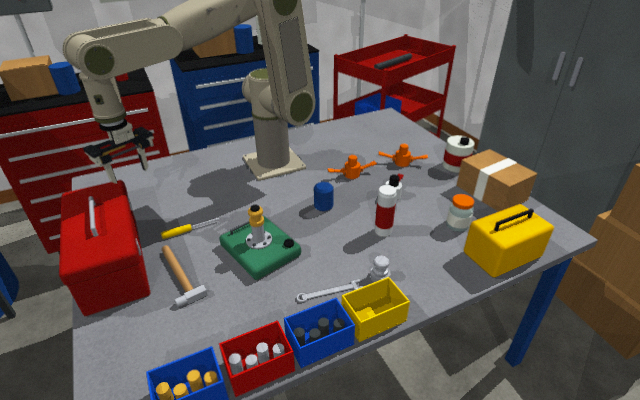

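Run:
```python
import cv2,numpy as np
t=cv2.imread("pics/top.png"); s=cv2.imread("pics/scene.png")
a=cv2.resize(t[190:310,140:280],None,fx=4,fy=4,interpolation=2)
b=cv2.resize(s[130:210,330:430],None,fx=2.4,fy=2.4,interpolation=2)
o=np.zeros((480,800,3),np.uint8);o[:,:560]=a;o[:192,560:800]=b
c=cv2.resize(s[190:290,200:320],(240,200),interpolation=2);o[230:430,560:]=c
cv2.imwrite("pics/crop1.png",o)
```

```text
(no output)
```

View pics/crop1.png

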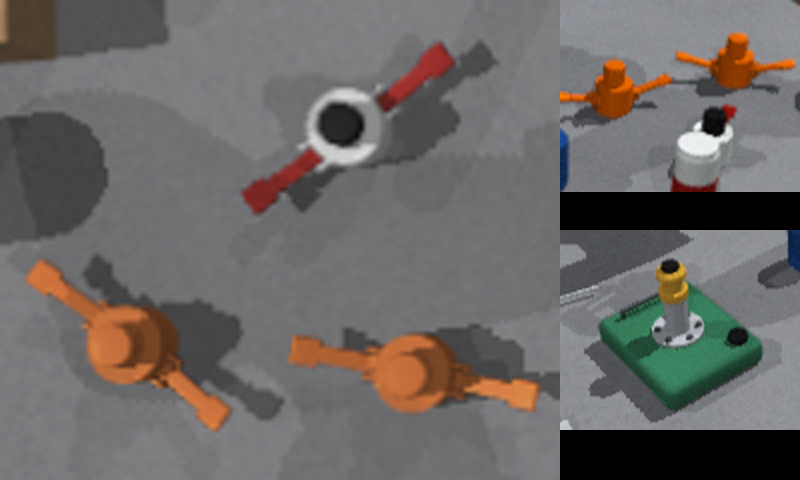

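Candidates: red-armed aluminium coupling with a black grip at top (227,221); all-orange look-alikes at (172,275) and (243,283). By the description I choose (227,221), and the crop confirms a silver sleeve, black grip and red arms. In the scene picture it is half hidden behind the spray can at (388,212). The brass adaptor with its black seal stands on the tank at top (398,202).

```bash
cat > meas.py <<'E'
from h import *
def coupling(im,d,K,k1,W,c,z0=0.0):
    uv,P=cloud(d,K,k1,W); col=im[uv[:,1],uv[:,0]].astype(int)
    near=np.hypot(*(P[:,:2]-c).T)<0.12
    g=near&(abs(P[:,2]-z0-.087)<.006)&(col.max(1)<90)
    r=near&(col[:,0]>1.6*col[:,1])&(col[:,0]>70)&(P[:,2]>z0+.02)&(P[:,2]<z0+.075)
    s=near&(abs(P[:,2]-z0-.052)<.005)&(col.min(1)>90)
    for n,m in(("grip",g),("sleeve",s)):
        if m.sum()>8:
            o,rr=cv2.minEnclosingCircle(P[m,:2].astype(np.float32)); print(n,m.sum(),np.round(o,4),round(rr,4),"z",np.median(P[m,2]).round(4))
    R=P[r]; ctr=np.array(o); q=R[:,:2]-ctr
    _,_,V=np.linalg.svd(q-q.mean(0)); a=V[0]; side=q@a
    print("red",r.sum(),"axis deg",np.degrees(np.arctan2(a[1],a[0])).round(1))
    for sg in(1,-1):
        m=sg*side>0
        if m.sum()>3: 
            L=(sg*side)[m]; print(" side",sg,"reach",np.percentile(L,99).round(3),"tip z",np.median(R[m][L>np.percentile(L,85),2]).round(4),"offset",np.median((q[m]@[-a[1],a[0]])).round(4))
def adaptor(im,d,K,k1,W,c):
    uv,P=cloud(d,K,k1,W); col=im[uv[:,1],uv[:,0]].astype(int)
    near=np.hypot(*(P[:,:2]-c).T)<0.08
    b=near&(abs(P[:,2]-.170)<.006)&(col[:,0]-col[:,2]>50); k=near&(abs(P[:,2]-.178)<.007)&(col.max(1)<90)
    for n,m in(("brass",b),("seal",k)):
        if m.sum()>4:
            o,rr=cv2.minEnclosingCircle(P[m,:2].astype(np.float32)); print(n,m.sum(),np.round(o,4),round(rr,4),"z",np.median(P[m,2]).round(4),"uv",uv[m].mean(0).round(1))
E
python3 - <<'E'
from meas import *
f=np.load("top.npz"); a=[f[k] for k in("im","d","K")]+[float(f["k1"]),f["W"]]
coupling(*a,[.443,.31]); adaptor(*a,[.51,-.24])
f=np.load("scene.npz"); b=[f[k] for k in("im","d","K")]+[float(f["k1"]),f["W"]]
adaptor(*b,[.51,-.24])
s=robot.read_state(); print(s["t"],s["tool_pos"],s["orientation"],s["force"],s["opening"])
print(Ro.from_rotvec(s["orientation"]).as_matrix().round(3)); print(robot.camera_model("wrist")["tool_from_camera"])
E
```

```text
grip 74 [0.442  0.3201] 0.0169 z 0.0869
sleeve 138 [0.4431 0.3232] 0.0327 z 0.0525
red 210 axis deg 129.5
 side 1 reach 0.103 tip z 0.0418 offset 0.0019
 side -1 reach 0.105 tip z 0.0407 offset 0.0014
brass 84 [ 0.5083 -0.2392] 0.022 z 0.1689 uv [399.3 201.9]
seal 54 [ 0.5094 -0.2398] 0.0132 z 0.1765 uv [400.3 201.1]
brass 69 [ 0.5106 -0.2431] 0.0234 z 0.1684 uv [255.4 211.2]
seal 47 [ 0.5113 -0.2434] 0.0147 z 0.178 uv [254.6 207.6]
0.9 [ 0.22303363 -0.55701221  0.22966188] [ 3.08479113e+00  5.94598260e-01 -2.97083867e-05] [-0.55989037  0.62477864 -0.50166878] 0.0928863608885529
[[ 0.928  0.372 -0.   ]
 [ 0.372 -0.928 -0.   ]
 [-0.     0.    -1.   ]]
[[-5.31954302e-04 -9.54008475e-01 -2.99779162e-01  8.45818012e-02]
 [ 9.99999815e-01 -4.19442960e-04 -4.39663865e-04  3.13014340e-04]
 [ 2.93702795e-04 -2.99779340e-01  9.54008522e-01 -1.54917814e-01]
 [ 0.00000000e+00  0.00000000e+00  0.00000000e+00  1.00000000e+00]]
```

```bash
cat > plan.py <<'E'
from h import *
def plan(wps,start=None):
    """wps: list of (x,y,z,yaw_deg,opening,rows); prints rows of deltas, rounded"""
    s=robot.read_state(); p0=np.array(s["tool_pos"]); R0=Ro.from_rotvec(s["orientation"])
    if start is not None: p0=np.array(start[:3]); R0=down(start[3])
    out=[];p=p0;y=np.degrees(np.arctan2(*R0.as_matrix()[[1,0],0]))
    for x in wps:
        q=np.array(x[:3]);n=x[5]
        for i in range(1,n+1):
            a=i/n; pi=p+a*(q-p); yi=y+a*(x[3]-y)
            d=R0.inv().apply(pi-p0); w=(R0.inv()*down(yi)).as_rotvec()
            out.append([round(v,4) for v in d]+[round(v,3)+0. for v in w]+[x[4]])
        p,y=q,x[3]
    print(len(out)); print(str(out).replace("], [",",\n ").replace("[[","[").replace("]]","]"))
def down(yaw): return Ro.from_euler("z",yaw,degrees=True)*Ro.from_euler("x",180,degrees=True)
E
python3 -c "
from plan import *
plan([(.45,-.02,.27,112,1,12)])
plan([(.4425,.321,.20,129.5,1,9)],start=(.45,-.02,.27,112))"
```

```text
12
[np.float64(0.0342), np.float64(-0.0345), np.float64(-0.0034), np.float64(0.0), np.float64(0.0), np.float64(-0.131), 1,
 np.float64(0.0684), np.float64(-0.069), np.float64(-0.0067), np.float64(0.0), np.float64(0.0), np.float64(-0.262), 1,
 np.float64(0.1026), np.float64(-0.1035), np.float64(-0.0101), np.float64(0.0), np.float64(0.0), np.float64(-0.393), 1,
 np.float64(0.1368), np.float64(-0.1381), np.float64(-0.0135), np.float64(0.0), np.float64(0.0), np.float64(-0.525), 1,
 np.float64(0.171), np.float64(-0.1726), np.float64(-0.0168), np.float64(0.0), np.float64(0.0), np.float64(-0.656), 1,
 np.float64(0.2052), np.float64(-0.2071), np.float64(-0.0202), np.float64(0.0), np.float64(0.0), np.float64(-0.787), 1,
 np.float64(0.2393), np.float64(-0.2416), np.float64(-0.0235), np.float64(0.0), np.float64(0.0), np.float64(-0.918), 1,
 np.float64(0.2735), np.float64(-0.2761), np.float64(-0.0269), np.float64(0.0), np.float64(0.0), np.float64(-1.049), 1,
 np.float64(0.3077), np.float64(-0.3106), np.float64(-0.0303), np.float64(0.0), np.float64(0.0), np.float64(-1.18), 1,
 np.float64(0.3419),
[... 698 characters left out ...]
.float64(0.1418), np.float64(0.0537), np.float64(0.0311), np.float64(0.0), np.float64(0.0), np.float64(-0.136), 1,
 np.float64(0.1772), np.float64(0.0671), np.float64(0.0389), np.float64(0.0), np.float64(0.0), np.float64(-0.17), 1,
 np.float64(0.2127), np.float64(0.0805), np.float64(0.0467), np.float64(0.0), np.float64(0.0), np.float64(-0.204), 1,
 np.float64(0.2481), np.float64(0.0939), np.float64(0.0544), np.float64(0.0), np.float64(0.0), np.float64(-0.238), 1,
 np.float64(0.2835), np.float64(0.1074), np.float64(0.0622), np.float64(0.0), np.float64(0.0), np.float64(-0.271), 1,
 np.float64(0.319), np.float64(0.1208), np.float64(0.07), np.float64(0.0), np.float64(0.0), np.float64(-0.305), 1]
```

Call:
move_arm(deltas=[0.034,-0.034,-0.004,0,0,-0.13,1,0.068,-0.069,-0.007,0,0,-0.26,1,0.102,-0.103,-0.01,0,0,-0.39,1,0.137,-0.138,-0.014,0,0,-0.52,1,0.171,-0.172,-0.017,0,0,-0.65,1,0.205,-0.207,-0.02,0,0,-0.785,1,0.239,-0.241,-0.024,0,0,-0.92,1,0.273,-0.276,-0.027,0,0,-1.05,1,0.307,-0.31,-0.03,0,0,-1.18,1,0.341,-0.345,-0.034,0,0,-1.31,1,0.375,-0.379,-0.037,0,0,-1.44,1,0.41,-0.414,-0.04,0,0,-1.574,1])

```text
t: 2.4
tool_pos: [0.4503, -0.0188, 0.2701]
orientation: [1.751, 2.607, 0.0]
force: [0.3, -0.1, 0.6]
opening: 0.0928
gripper_force: 0.0
```

Call:
move_arm(deltas=[0.036,0.013,0.008,0,0,-0.034,1,0.071,0.027,0.016,0,0,-0.07,1,0.106,0.04,0.023,0,0,-0.1,1,0.142,0.054,0.031,0,0,-0.136,1,0.177,0.067,0.039,0,0,-0.17,1,0.213,0.08,0.047,0,0,-0.204,1,0.248,0.094,0.054,0,0,-0.238,1,0.284,0.107,0.062,0,0,-0.27,1,0.319,0.121,0.07,0,0,-0.305,1,0.319,0.121,0.07,0,0,-0.305,1,0.319,0.121,0.07,0,0,-0.305,1])

```text
t: 3.78
tool_pos: [0.4424, 0.3204, 0.1997]
orientation: [1.341, 2.841, -0.001]
force: [0.0, 0.5, 0.3]
opening: 0.0927
gripper_force: 0.0
```

Run:
```python
from meas import *
a=cam("wrist"); s=robot.read_state(); print(s["t"],s["tool_pos"],s["force"],s["q"]); R=Ro.from_rotvec(s["orientation"]).as_matrix();print(R.round(3))
save("w1.png",a[0]); coupling(*a,[.4425,.321])
print((R.T@(np.array([.4425,.321,.069])-s["tool_pos"])).round(4))
```

```text
3.825 [0.44266382 0.3201123  0.19991523] [0.97175679 0.01013787 0.93855325] [ 5.32483908e-01  7.93548766e-04  1.67788412e+00 -3.75973219e-04
  1.46278850e+00 -1.55765128e-01]
[[-0.635  0.772  0.   ]
 [ 0.772  0.635 -0.   ]
 [-0.     0.    -1.   ]]
grip 1352 [0.443  0.3214] 0.0178 z 0.0867
sleeve 1956 [0.4436 0.3209] 0.0321 z 0.0518
red 2671 axis deg -50.8
 side 1 reach 0.104 tip z 0.0403 offset -0.0001
 side -1 reach 0.105 tip z 0.0391 offset 0.0
[0.0008 0.0004 0.1309]
```

View pics/w1.png

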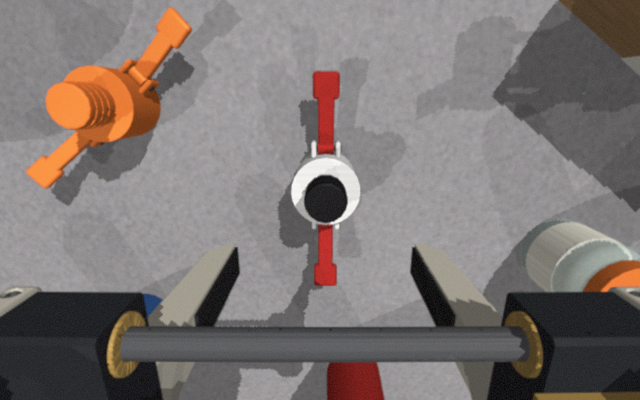

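The wrist picture shows the real coupling at (326,195) centred between the fingers, with its arms along tool x. The look-alike is at (100,100), well clear.

Call:
move_arm(deltas=[0,0.001,0.04,0,0,0,1,0,0.001,0.08,0,0,0,1,0,0.001,0.11,0,0,0,1,0,0.001,0.131,0,0,0,1,0,0.001,0.131,0,0,0,1,0,0.001,0.131,0,0,0,0,0,0.001,0.131,0,0,0,0,0,0.001,0.131,0,0,0,0,0,0.001,0.131,0,0,0,0,0,0.001,0.131,0,0,0,0,0,0.001,0.131,0,0,0,0], squeeze=55)

```text
t: 5.2
tool_pos: [0.4432, 0.3215, 0.0686]
orientation: [-1.34, -2.841, 0.0]
force: [-0.5, 0.5, 0.0]
opening: 0.0378
gripper_force: 0.0
```

Call:
move_arm(deltas=[0,0,0,0,0,0,0,0,0,0,0,0,0,0,0,0,0,0,0,0,0,0,0,-0.02,0,0,0,0,0,0,-0.06,0,0,0,0,0,0,-0.11,0,0,0,0,0,0,-0.16,0,0,0,0,0,0,-0.21,0,0,0,0,0,0,-0.25,0,0,0,0,0,0,-0.25,0,0,0,0])

```text
t: 6.45
tool_pos: [0.4446, 0.3223, 0.3218]
orientation: [1.339, 2.838, 0.008]
force: [0.1, -0.2, -4.3]
opening: 0.0351
gripper_force: 55.0
```

```bash
sed -i 's/round(v,4) for v in d/float(round(v,3)) for v in d/;s/round(v,3)+0\. for/float(round(v,2))+0. for/' plan.py; python3 -c "
from plan import *
s=robot.read_state();print(s['tool_pos'],s['gripper_force'],s['opening'],s['force'])
plan([(.52,.05,.33,142,0,6),(.51,-.241,.30,155,0,6)])"
```

```text
[0.44457199 0.32226099 0.32179852] 54.98459815979004 0.035057506213271084 [ 0.06695742 -0.19353329 -4.32740554]
12
[-0.043, -0.019, -0.001, 0.01, 0.0, -0.04, 0,
 -0.086, -0.038, -0.003, 0.01, 0.0, -0.07, 0,
 -0.129, -0.057, -0.004, 0.01, 0.0, -0.11, 0,
 -0.172, -0.077, -0.006, 0.01, 0.0, -0.15, 0,
 -0.215, -0.096, -0.007, 0.01, 0.0, -0.18, 0,
 -0.258, -0.115, -0.009, 0.01, 0.0, -0.22, 0,
 -0.294, -0.147, -0.004, 0.01, 0.0, -0.26, 0,
 -0.331, -0.179, 0.001, 0.01, 0.0, -0.29, 0,
 -0.367, -0.211, 0.006, 0.01, 0.0, -0.33, 0,
 -0.404, -0.243, 0.011, 0.01, 0.0, -0.37, 0,
 -0.44, -0.276, 0.016, 0.01, 0.0, -0.41, 0,
 -0.476, -0.308, 0.02, 0.01, 0.0, -0.45, 0]
```

```bash
python3 -c "
from plan import *
plan([(.54,.03,.33,142,0,6),(.602,-.339,.30,155,0,8)])"
```

```text
14
[-0.048, -0.019, -0.001, 0.01, 0.0, -0.04, 0,
 -0.095, -0.037, -0.003, 0.01, 0.0, -0.07, 0,
 -0.143, -0.056, -0.004, 0.01, 0.0, -0.11, 0,
 -0.191, -0.075, -0.006, 0.01, 0.0, -0.15, 0,
 -0.239, -0.093, -0.007, 0.01, 0.0, -0.18, 0,
 -0.286, -0.112, -0.009, 0.01, 0.0, -0.22, 0,
 -0.327, -0.135, -0.005, 0.01, 0.0, -0.25, 0,
 -0.367, -0.159, -0.001, 0.01, 0.0, -0.28, 0,
 -0.408, -0.182, 0.002, 0.01, 0.0, -0.3, 0,
 -0.448, -0.206, 0.006, 0.01, 0.0, -0.33, 0,
 -0.489, -0.229, 0.01, 0.01, 0.0, -0.36, 0,
 -0.529, -0.252, 0.013, 0.01, 0.0, -0.39, 0,
 -0.57, -0.276, 0.017, 0.01, 0.0, -0.42, 0,
 -0.61, -0.299, 0.021, 0.01, 0.0, -0.45, 0]
```

Call:
move_arm(deltas=[-0.048,-0.019,-0.001,0,0,-0.04,0,-0.095,-0.037,-0.003,0,0,-0.07,0,-0.143,-0.056,-0.004,0,0,-0.11,0,-0.191,-0.075,-0.006,0,0,-0.15,0,-0.239,-0.093,-0.007,0,0,-0.18,0,-0.286,-0.112,-0.009,0,0,-0.22,0,-0.327,-0.135,-0.005,0,0,-0.25,0,-0.367,-0.159,-0.001,0,0,-0.28,0,-0.448,-0.206,0.006,0,0,-0.33,0,-0.529,-0.252,0.013,0,0,-0.39,0,-0.61,-0.299,0.021,0,0,-0.45,0,-0.61,-0.299,0.021,0,0,-0.45,0])

```text
t: 7.95
tool_pos: [0.5942, -0.3102, 0.2956]
orientation: [-0.671, -3.064, -0.003]
force: [0.9, -0.4, -3.7]
opening: 0.0353
gripper_force: 55.0
```

Call:
move_arm(deltas=[0,0,0,0,0,0,0,0,0,0,0,0,0,0,0,0,0,0,0,0,0])

```text
t: 8.32
tool_pos: [0.5951, -0.3073, 0.2993]
orientation: [-0.671, -3.068, -0.001]
force: [-0.3, -0.1, -4.5]
opening: 0.0355
gripper_force: 55.0
```

Run:
```python
from meas import *
a=cam("wrist"); s=robot.read_state(); p=np.array(s["tool_pos"]); print(s["t"],p,s["force"],s["gripper_force"]); R=Ro.from_rotvec(s["orientation"]).as_matrix();print(R.round(3))
save("w2.png",a[0]); np.savez("w2.npz",d=a[1],W=a[4],im=a[0])
adaptor(*a,[.51,-.241]); coupling(*a,p[:2],p[2]-.0686)
```

```text
8.375 [ 0.59527506 -0.30726597  0.3000317 ] [-0.34947987 -0.12072987 -5.24887359] 54.98150110244751
[[-0.909  0.417  0.   ]
 [ 0.417  0.909  0.   ]
 [ 0.     0.    -1.   ]]
brass 1127 [ 0.5094 -0.2411] 0.0229 z 0.1689 uv [362.8  63.8]
seal 682 [ 0.5098 -0.2414] 0.0132 z 0.1778 uv [359.8  66.5]
grip 4456 [ 0.5941 -0.3065] 0.02 z 0.3174
sleeve 3317 [ 0.591  -0.3051] 0.0314 z 0.2825
red 5434 axis deg -25.6
 side 1 reach 0.109 tip z 0.2717 offset -0.0001
 side -1 reach 0.099 tip z 0.2697 offset -0.0002
```

View pics/w2.png

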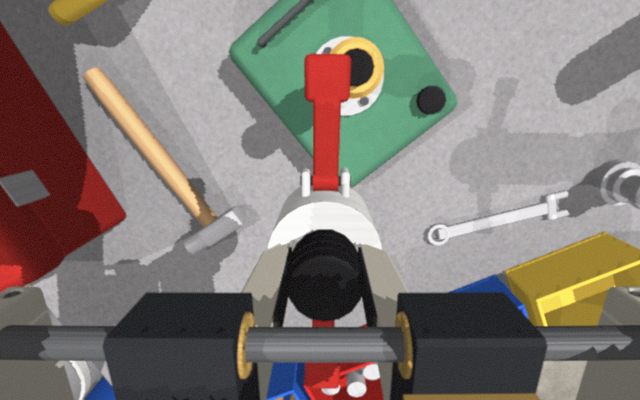

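Wrist view: brass adaptor with seal at (360,66), partly behind the front red arm; the coupling is held straight and its centre from both arm tips equals the TCP.

Call:
move_arm(deltas=[0.026,0.006,0,0,0,0,0,0.053,0.012,0,0,0,0,0,0.08,0.018,0,0,0,0,0,0.106,0.024,0,0,0,0,0,0.106,0.024,0.02,0,0,0,0,0.106,0.024,0.04,0,0,0,0,0.106,0.024,0.05,0,0,0,0,0.106,0.024,0.05,0,0,0,0,0.106,0.024,0.05,0,0,0,0,0.106,0.024,0.05,0,0,0,0])

```text
t: 9.62
tool_pos: [0.5093, -0.2429, 0.251]
orientation: [0.673, 3.067, -0.001]
force: [0.8, 0.5, -5.2]
opening: 0.0352
gripper_force: 55.0
```

Run:
```python
from meas import *
for c in("scene","top"):
    a=cam(c); s=robot.read_state(); p=np.array(s["tool_pos"]); R=Ro.from_rotvec(s["orientation"]).as_matrix()
    save(c+"2.png",a[0]); adaptor(*a,[.51,-.241])
    if c=="scene": i=cv2.resize(a[0][120:270,180:330],None,fx=4,fy=4,interpolation=cv2.INTER_CUBIC); save("s2c.png",i)
print(s["t"],p,s["force"]);print(R.round(3)); print((R.T@(np.array([.5095,-.2412,.24])-p)).round(4))
```

```text
brass 25 [ 0.5246 -0.2378] 0.0152 z 0.1665 uv [257.7 212.7]
9.725 [ 0.50918966 -0.2428222   0.25080902] [ 0.70902391 -0.42522658 -4.93014022]
[[-0.908  0.419  0.001]
 [ 0.419  0.908 -0.   ]
 [-0.001 -0.    -1.   ]]
[0.0004 0.0016 0.0108]
```

View pics/s2c.png

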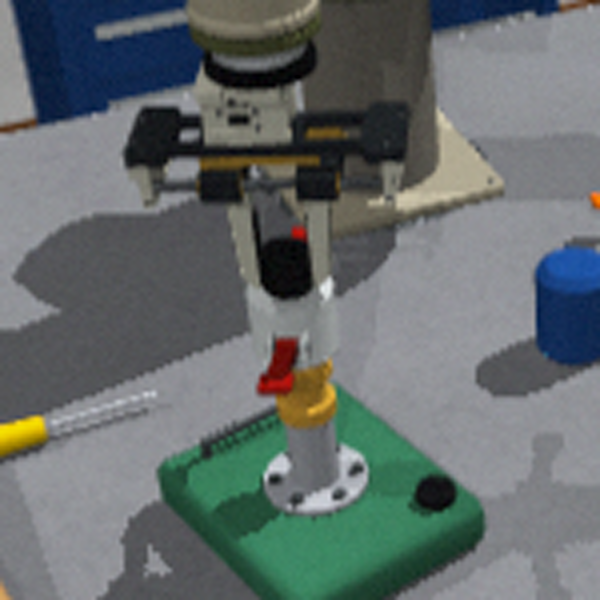

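Run:
```python
from meas import *
from scipy.optimize import least_squares
a=cam("scene"); im,d,K,k1,W=a
print(proj([[.5092,-.2428,.182],[.5092,-.2428,.234],[.5092,-.2428,.26],[.5095,-.2412,.17],[.5095,-.2412,.05]],K,k1,W).round(1))
uv,P=cloud(d,K,k1,W); col=im[uv[:,1],uv[:,0]].astype(int)
near=np.hypot(*(P[:,:2]-[.51,-.241]).T)<.05
def fit(m,r,n):
    q=P[m]; f=least_squares(lambda c:np.hypot(q[:,0]-c[0],q[:,1]-c[1])-r,[.51,-.24],loss="soft_l1",f_scale=.001); print(n,m.sum(),f.x.round(4),np.abs(f.fun).mean().round(4),uv[m].mean(0).round(1))
gray=(col.max(1)-col.min(1)<30)
for lo,hi in((.187,.205),(.205,.222),(.222,.232)): fit(near&gray&(P[:,2]>lo)&(P[:,2]<hi)&(col.min(1)>90),.032,"sleeve%g"%lo)
fit(near&(P[:,2]>.24)&(P[:,2]<.268)&(col.max(1)<60),.018,"grip")
fit(near&(col[:,0]-col[:,2]>60)&(col[:,1]-col[:,2]>30)&(P[:,2]>.158)&(P[:,2]<.164),.023,"brass top")
fit(near&(col[:,0]-col[:,2]>60)&(col[:,1]-col[:,2]>30)&(P[:,2]>.120)&(P[:,2]<.131),.023,"brass low")
a=cam("wrist"); save("w3.png",a[0]); uv,P=cloud(*a[1:]); col=a[0][uv[:,1],uv[:,0]].astype(int)
m=(abs(P[:,2]-.234)<.008)&(col.min(1)>90)&(np.hypot(*(P[:,:2]-[.51,-.241]).T)<.05); q=P[m]
c,_,_,_=np.linalg.lstsq(np.c_[q[:,:2]-q[:,:2].mean(0),np.ones(len(q))],q[:,2],rcond=None); print("sleeve plane slope",c.round(4),m.sum())
```

```text
[[254.2 205.5]
 [252.4 191.3]
 [251.5 183.9]
 [255.2 208.6]
 [259.  238.6]]
sleeve0.187 62 [ 0.5098 -0.2444] 0.0016 [255.5 206.2]
sleeve0.205 101 [ 0.5105 -0.2447] 0.0031 [253.4 202.2]
sleeve0.222 61 [ 0.5099 -0.2443] 0.0012 [252.4 198.5]
grip 106 [ 0.5094 -0.2444] 0.0013 [251.2 188.1]
brass top 15 [ 0.5085 -0.243 ] 0.0013 [258.3 214.2]
brass low 43 [ 0.5074 -0.2416] 0.0015 [256.8 223.1]
sleeve plane slope [ 0.0882 -0.0431  0.2335] 3500
```

Coupling is upright within ~0.02 rad in the fits; the adaptor is ~2 mm further in +y. Correcting and sliding on.

Call:
move_arm(deltas=[0.001,0.002,0,0,0,0,0,0.001,0.002,0.004,0,0,0,0,0.001,0.002,0.008,0,0,0,0,0.001,0.002,0.012,0,0,0,0,0.001,0.002,0.016,0,0,0,0,0.001,0.002,0.02,0,0,0,0,0.001,0.002,0.024,0,0,0,0,0.001,0.002,0.024,0,0,0,0])

```text
t: 10.82
tool_pos: [0.5086, -0.2402, 0.2257]
orientation: [-0.673, -3.068, -0.0]
force: [0.6, 0.0, -5.0]
opening: 0.0351
gripper_force: 55.0
```

Call:
move_arm(deltas=[0,0,0.004,0,0,0,0,0,0,0.008,0,0,0,0,0,0,0.012,0,0,0,0,0,0,0.016,0,0,0,0,0,0,0.02,0,0,0,0,0,0,0.023,0,0,0,0,0,0,0.025,0,0,0,0,0,0,0.0265,0,0,0,0,0,0,0.028,0,0,0,0])

```text
t: 11.95
tool_pos: [0.5089, -0.2404, 0.1999]
orientation: [0.673, 3.068, -0.0]
force: [-5.3, 3.6, 7.5]
opening: 0.0353
gripper_force: 55.0
```

Call:
move_arm(deltas=[0,0,0.001,0,0,0,0,0,0,0.002,0,0,0,0,0,0,0.003,0,0,0,0,0,0,0.004,0,0,0,0,0,0,0.005,0,0,0,0,0,0,0.006,0,0,0,0,0,0,0.007,0,0,0,0,0,0,0.007,0,0,0,0])

```text
t: 12.95
tool_pos: [0.509, -0.2404, 0.1935]
orientation: [0.672, 3.067, -0.001]
force: [-6.7, 4.0, 10.6]
opening: 0.0353
gripper_force: 55.0
```

Call:
move_arm(deltas=[0.001,0,0.001,0,0,0,0,0.001,0,0.002,0,0,0,0,0.001,0,0.003,0,0,0,0,0.001,0,0.003,0,0,0,0])

```text
t: 13.45
tool_pos: [0.5091, -0.2405, 0.1934]
orientation: [0.672, 3.064, -0.002]
force: [-10.0, 5.2, 24.6]
opening: 0.0349
gripper_force: 55.0
```

Call:
move_arm(deltas=[-0.001,0,-0.002,0,0,0,0,-0.001,0,-0.003,0,0,0,0,-0.001,0,-0.003,0,0,0,1,-0.001,0,-0.003,0,0,0,1,-0.001,0,-0.003,0,0,0,1,-0.001,0,-0.003,0,0,0,1,-0.001,0,-0.04,0,0,0,1,-0.001,0,-0.08,0,0,0,1,-0.001,0,-0.1,0,0,0,1,-0.001,0,-0.1,0,0,0,1,-0.001,0,-0.1,0,0,0,1])

```text
t: 14.82
tool_pos: [0.5082, -0.24, 0.2862]
orientation: [-0.673, -3.066, -0.001]
force: [0.0, -0.1, -0.3]
opening: 0.0928
gripper_force: 0.0
```

Run:
```python
from meas import *
a=cam("wrist"); s=robot.read_state(); p=np.array(s["tool_pos"]); R=Ro.from_rotvec(s["orientation"]).as_matrix()
save("w4.png",a[0]); coupling(*a,[.509,-.2405],.125)
print(s["t"],p,s["force"],s["q"],s["opening"]);print(R.round(3))
```

```text
grip 1770 [ 0.5096 -0.2406] 0.018 z 0.2116
sleeve 2364 [ 0.5103 -0.241 ] 0.0322 z 0.1768
red 3218 axis deg -25.1
 side 1 reach 0.104 tip z 0.1653 offset 0.0002
 side -1 reach 0.105 tip z 0.1642 offset 0.0003
14.875 [ 0.50810324 -0.23992458  0.2859119 ] [-0.7878702   0.55475674 -0.5428734 ] [-5.32415735e-01  1.35553446e-02  1.50892249e+00  1.74970839e-05
  1.62230655e+00 -1.67142095e+00] 0.09312258488326157
[[-0.908  0.418 -0.003]
 [ 0.418  0.908  0.002]
 [ 0.003  0.    -1.   ]]
```

View pics/w4.png

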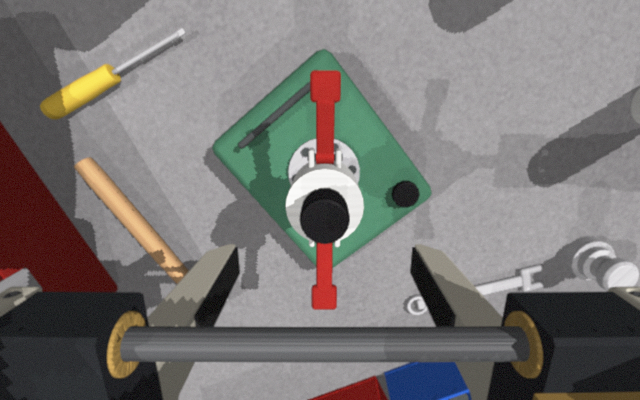

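Picture: coupling seated over the tank, centre about (325,205), both red arms open along tool x, grip top at 0.2116 m (fully home = 0.212). Now the base-side arm.

Call:
move_arm(deltas=[0.03,0,0,0,0,0,0,0.06,0,0,0,0,0,0,0.09,0,0.02,0,0,0,0,0.099,0,0.05,0,0,0,0,0.099,0,0.07,0,0,0,0,0.099,0,0.085,0,0,0,0,0.099,0,0.085,0,0,0,0,0.099,0,0.085,0,0,0,0,0.099,0,0.085,0,0,0,0,0.099,0,0.085,0,0,0,0,0.099,0,0.085,0,0,0,0], squeeze=20)

```text
t: 16.25
tool_pos: [0.4191, -0.199, 0.2035]
orientation: [0.673, 3.068, -0.0]
force: [0.3, -0.7, 0.2]
opening: 0.0007
gripper_force: 0.0
```

Call:
move_arm(deltas=[0,0,0.012,0,0,0,0,0,0,0.022,0,0,0,0,0.001,0,0.029,0,0,0,0,0.0025,0,0.036,0,0,0,0,0.002,0,0.045,0,0,0,0,0.001,0,0.053,0,0,0,0])

```text
t: 17.0
tool_pos: [0.418, -0.1985, 0.1496]
orientation: [-0.673, -3.069, 0.0]
force: [-0.8, 0.8, 2.9]
opening: 0.0005
gripper_force: 1.4
```

Call:
move_arm(deltas=[-0.003,0,0.009,0,0,0,0,-0.0065,0,0.017,0,0,0,0,-0.012,0,0.025,0,0,0,0,-0.018,0,0.031,0,0,0,0,-0.024,0,0.036,0,0,0,0,-0.029,0,0.039,0,0,0,0,-0.032,0,0.04,0,0,0,0,-0.032,0,0.04,0,0,0,0])

```text
t: 18.0
tool_pos: [0.4463, -0.2115, 0.1093]
orientation: [-0.672, -3.066, -0.001]
force: [-3.3, 1.4, -1.5]
opening: 0.0005
gripper_force: 1.8
```

Call:
move_arm(deltas=[-0.002,0,0,0,0,0,0,-0.003,0,0,0,0,0,0,-0.003,0,0,0,0,0,0])

```text
t: 18.38
tool_pos: [0.4475, -0.212, 0.1085]
orientation: [-0.672, -3.063, -0.002]
force: [-8.3, 3.9, -3.7]
opening: 0.0004
gripper_force: 4.0
```

Call:
move_arm(deltas=[0.015,0,0,0,0,0,0,0.03,0,-0.02,0,0,0,0,0.03,0,-0.07,0,0,0,0,0.03,0,-0.12,0,0,0,0,0.03,0,-0.16,0,0,0.17,0,0.02,0,-0.18,0,0,0.34,0,0,0,-0.18,0,0,0.51,0,-0.02,0,-0.18,0,0,0.68,0,-0.04,0,-0.18,0,0,0.85,0,-0.06,0,-0.18,0,0,1.02,0,-0.068,0,-0.18,0,0,1.19,0,-0.068,0,-0.18,0,0,1.36,0])

```text
t: 19.88
tool_pos: [0.5126, -0.2422, 0.2905]
orientation: [2.457, 1.955, 0.001]
force: [0.3, -0.3, 0.2]
opening: 0.0008
gripper_force: 0.0
```

Call:
move_arm(deltas=[0,0,0,0,0,0.18,0,0,0,0,0,0,0.36,0,0,0,0,0,0,0.54,0,0,0,0,0,0,0.72,0,0,0,0,0,0,0.9,0,0,0,0,0,0,1.08,0,0,0,0,0,0,1.26,0,0,0,0,0,0,1.44,0,0,0,0,0,0,1.62,0,0,0,0,0,0,1.78,0,0,0,0,0,0,1.78,0])

```text
t: 21.25
tool_pos: [0.512, -0.242, 0.2908]
orientation: [3.069, -0.669, 0.003]
force: [-0.2, 0.1, -0.5]
opening: 0.0005
gripper_force: 0.0
```

Run:
```python
from meas import *
a=cam("wrist"); s=robot.read_state(); p=np.array(s["tool_pos"]); R=Ro.from_rotvec(s["orientation"]).as_matrix()
save("w5.png",a[0]); coupling(*a,[.5096,-.2406],.125)
print(s["t"],p,s["force"],s["q"]);print(R.round(3)); print((R.T@(np.array([.5096,-.2406,.24])-p)).round(4))
```

```text
grip 1693 [ 0.5093 -0.2407] 0.0182 z 0.2118
sleeve 2288 [ 0.5088 -0.2407] 0.032 z 0.1768
red 1911 axis deg 154.0
 side -1 reach 0.104 tip z 0.1656 offset 0.0001
21.3 [ 0.51194566 -0.24186585  0.29066439] [ 0.17769171 -0.10791     0.79287198] [-5.31887362e-01  1.97722822e-02  1.49408463e+00 -3.72267627e-05
  1.62615362e+00  1.46556630e+00]
[[ 0.91  -0.414  0.001]
 [-0.414 -0.91  -0.001]
 [ 0.002  0.    -1.   ]]
[-0.0027 -0.0002  0.0507]
```

View pics/w5.png

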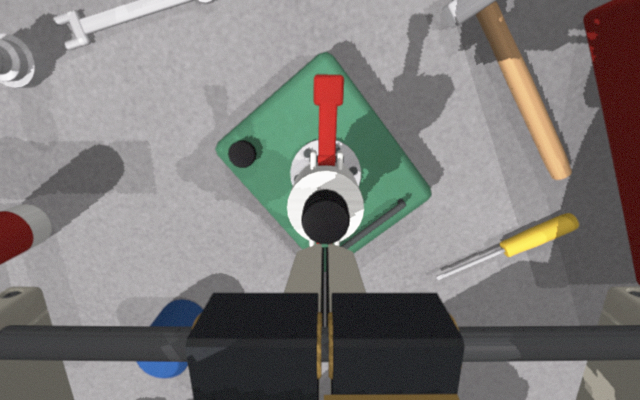

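Picture: base-side arm is down (hidden), the far arm still open at (328,110), coupling home. Now the far arm.

Call:
move_arm(deltas=[0.03,0,0,0,0,0,0,0.06,0,0,0,0,0,0,0.09,0,0.03,0,0,0,0,0.097,0,0.07,0,0,0,0,0.097,0,0.09,0,0,0,0,0.097,0,0.102,0,0,0,0,0.097,0,0.112,0,0,0,0,0.098,0,0.119,0,0,0,0,0.0995,0,0.126,0,0,0,0,0.099,0,0.135,0,0,0,0,0.098,0,0.143,0,0,0,0])

```text
t: 22.68
tool_pos: [0.601, -0.2827, 0.1471]
orientation: [3.069, -0.67, 0.002]
force: [1.8, -0.0, 3.0]
opening: 0.0006
gripper_force: 1.3
```

Call:
move_arm(deltas=[-0.003,0,0.009,0,0,0,0,-0.0065,0,0.017,0,0,0,0,-0.012,0,0.025,0,0,0,0,-0.018,0,0.031,0,0,0,0,-0.024,0,0.036,0,0,0,0,-0.029,0,0.039,0,0,0,0,-0.032,0,0.04,0,0,0,0,-0.034,0,0.04,0,0,0,0,-0.035,0,0.04,0,0,0,0,-0.035,0,0.04,0,0,0,0])

```text
t: 23.92
tool_pos: [0.5718, -0.2693, 0.1083]
orientation: [3.067, -0.67, 0.012]
force: [15.1, -5.6, -6.5]
opening: 0.0005
gripper_force: 6.6
```

Firm stop reached. Retreat and check.

Call:
move_arm(deltas=[0.015,0,0,0,0,0,0,0.035,0,-0.01,0,0,0,0,0.035,0,-0.06,0,0,0,0,0.035,0,-0.11,0,0,0,0,0.035,0,-0.16,0,0,0,0,0,0,-0.21,0,0,0,0,-0.06,0,-0.21,0,0,0,0,-0.1,0,-0.21,0,0,0,0,-0.1,0,-0.21,0,0,0,0,-0.1,0,-0.21,0,0,0,0])

```text
t: 25.18
tool_pos: [0.478, -0.2263, 0.3171]
orientation: [3.069, -0.671, 0.0]
force: [0.9, -0.3, 0.6]
opening: 0.0005
gripper_force: 0.0
```

Run:
```python
from meas import *
a=cam("wrist"); s=robot.read_state(); p=np.array(s["tool_pos"]); print(s["t"],p,s["force"])
coupling(*a,[.5096,-.2406],.125)
b=cam("scene"); c=cam("top")
for n,(im,d,K,k1,W) in(("scene",b),("top",c)):
    uv,P=cloud(d,K,k1,W); col=im[uv[:,1],uv[:,0]].astype(int); ex=np.array([.907,-.42])
    m=(np.hypot(*(P[:,:2]-[.5096,-.2406]).T)<.12)&(col[:,0]>1.8*col[:,1])&(col[:,0]>60)&(col[:,1]<60)&(P[:,2]>.055)
    r=(P[:,:2]-[.5096,-.2406])@ex
    for sg in(1,-1):
        q=m&(sg*r>.02)
        if q.sum(): print(n,sg,q.sum(),"r max",(sg*r[q]).max().round(3),"z range",P[q,2].min().round(3),P[q,2].max().round(3))
o=np.zeros((400,800,3),np.uint8); o[:,:400]=cv2.resize(b[0][170:270,200:300],(400,400),interpolation=2)
o[:,400:]=cv2.resize(c[0][150:250,340:440],(400,400),interpolation=2); save("end.png",o)
```

```text
25.225 [ 0.47831103 -0.22646528  0.31704963] [-0.50324265  0.24716369 -0.47774574]
grip 1553 [ 0.5111 -0.2421] 0.0177 z 0.2117
sleeve 2352 [ 0.5101 -0.2415] 0.032 z 0.1768
red 285 axis deg 154.2
 side 1 reach 0.043 tip z 0.1533 offset -0.0004
 side -1 reach 0.043 tip z 0.1533 offset -0.0002
scene 1 147 r max 0.072 z range 0.059 0.158
top -1 42 r max 0.067 z range 0.085 0.162
```

View pics/end.png

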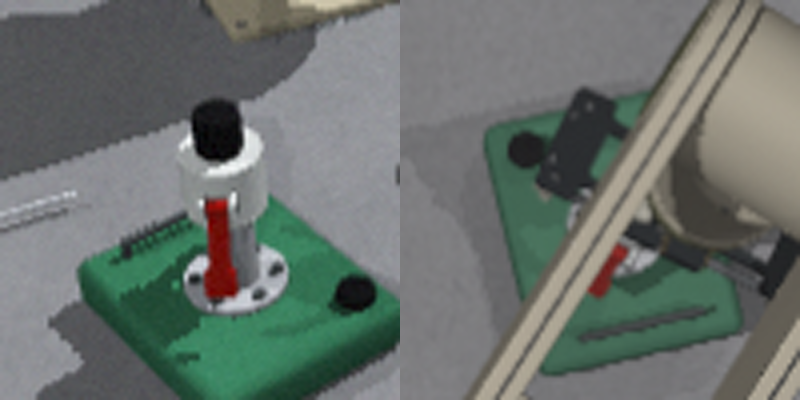

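Both red arms are down (scene crop (220,250), top crop (607,270)) with reach ≤ 72 mm. The coupling is home and centred and the arm is clear of it.

```bash
python3 -c "
from plant import robot
print(robot.close_job())"
```

```text
the job is handed in; nothing more can be done
None
```

The coupling is fully home on the tank's brass adaptor with both red cam arms pushed to their stops, one after the other. I touched no bystander and handed the job in at about 25 s; `close_job()` gave no verdict.

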